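# Hook the sachet caddy onto its slotted upright and lock it

### The job

Hang the dark metal sachet caddy back on the slotted upright: lift it off the counter, feed its two claws gently into the two slots until its back flange meets the slotted face, then press it straight down until it is fully seated and the stiff lock slide inside is pushed home. Do not force it against the upright, let go of it when it is locked, and leave the mug, bowl and jar where they are.

Things in the scene. Friction and masses are not known exactly. Their poses are not given: they have to be found in the camera images.
- upright: Fixed slotted upright, 172 mm tall, on a dark steel foot (170 x 130 x 12 mm, reaching 80 mm out in front). Origin on the counter, on the centre line of its front face; z up, +x into the face (claws go in along +x, the caddy hangs on the -x side). The face is a bright aluminium strip, 50 mm wide, 5 mm thick, hollow behind, between two dark rails (58 mm over both), with two slots one above the other.
- upright_entry (a point): Point on the slotted face, 131 mm up: where caddy_heel would meet the face as the claws enter, were the strip at its top setting. But it was clamped by hand 3 to 21 mm below that, which no pose shows: find the slots by feel or eye. The claws enter within +-2 mm of the true entry height. Slots 12 mm wide; at the top setting upper 141 to 165, lower 97 to 124, strip's top edge 174 mm up.
- caddy_grip (a point): Place to grip the caddy, a rigid dark aluminium piece, 0.3 kg: tray 114 (x) x 96 (y) mm, lips 14 mm high, along its middle an upright 10 mm thick plate, 80 mm tall over the 66 mm next to a flange (30 wide, 84 tall) with two claws at the +x end. The point is mid-thickness in the plate, 62 mm above the underside, 42 mm before the flange's back face. Fingers close along y; x to the claws, z up.
- caddy_heel (a point): Point on the flange's back face (which meets the strip), on the centre line, 42 mm above the underside; axes as caddy_grip. Two claws stick out 12 mm in +x, 8 mm thick: upper from 54 (tail) to 74 mm above the underside, lower 16 to 32. Tails hang behind 8 mm high necks (undersides at 66 and 24) and start 6.5 mm past the flange. Entered, the caddy goes down 12 to 16 mm until seated.
- lock (a joint): Lock slide inside the upright, behind the strip, out of the fingers' reach: m, 0 up (unlocked), 0.009 when the seated caddy has pushed it home. Stiff friction slide without a spring: takes about 11 N to move, more than the caddy's weight, and stays where pushed. The upper claw's tail meets it 9 mm before the caddy is seated.
- mug_rim (a point): centre of the rim of a white mug, 84 mm across, 85 mm tall; leave alone
- bowl_rim (a point): centre of the rim of a small white bowl, 90 mm across, 45 mm tall; leave alone
- jar: glass jar with steel lid, 56 mm across, 75 mm tall, origin at its underside; leave alone

How it is judged:
By the outcome, as a careful person would: the job done as asked, in the order asked, and still so for the second after the job is handed in, with the robot touching nothing.
It also fails if it takes over 58 s, if anything falls off the work surface, if the arm or the gripper's body presses on something with over 40 N, if the wrist force passes 120 N, or if a joint passes its speed limit or range.

### The arm

A 6-joint arm with a two-finger parallel gripper is mounted at the origin on the work surface. World frame = base frame: x ahead of the robot, y to its left, z up, the work surface at z = 0. Lengths are in m, angles in degrees, forces in N, time in s.
With the tool pointing down it reaches from about 0.3 to 0.75 m from the base axis. Payload 8.5 kg.
Tool frame: the origin (TCP) lies at the very end of the fingers, on their centre line; the grasp point (between the pads) lies 19 mm behind it; z points along the fingers, y is the line along which they close (so a half turn about z gives the same grasp; the last joint's range is limited). The gripper opens to 85 mm and grips with 20 to 120 N. Pads are 22 mm wide; open, the fingers measure 114 mm over their backs; the gripper's body (76 mm by 85 mm) begins 54 mm behind the grasp point. The pads swing forward as they close: fully open they stand 13 mm farther back than shut.
Start: joints at [-83.841, 21.807, 74.336, -0, 83.858, -12.336], TCP at [0.174, -0.522, 0.231] pointing down, gripper open.
Joint ranges: [-178.18, 178.18], [-50.72, 133.34], [12.68, 142.11], [-81.47, 261.47], [9.98, 163.14], [-165.26, 165.26]. Speed limits (degrees/s): [136.94, 136.94, 180, 180, 180, 180].

### API

Orientations are given as a 3x3 rotation matrix whose columns are the frame's x, y, z axes.
In Python, from rig import env, imaging gives the robot as it stands. The module is installed in compiled form; this text tells all that it offers.
- The arm moves only by the tool arm_command, never from a script. Its arguments are lists of equal length, an entry for each row: "turn": the turn, a rotation vector about the tool's x, y, z in units of 5 degrees (1.0 is 5 degrees), a list of three; "xyz": the shift along the tool's x, y, z in units of 50 mm (1.0 is 50 mm), a list of three; "claw": the finger opening in mm, from 0 to 85.4. A call has 1 to 12 rows; each row shifts and turns the commanded pose from where the row before left it, along the tool's axes as they then stand; what a row does not reach is not made up. A row lasts 1/10 s, in which the tool goes at most 50 mm and 8.59 degrees, less where a joint would pass 70% of its speed; a pose out of reach is approached as far as the arm can. A call is refused whole if a number of a shift passes 1 or a number of a turn 1, either way. A call with a gripper value outside its range is refused whole. The fingers move at their own pace and stop on an object; "squeeze" is the grip in N (left out, the last holds). Time passes only in rows, so rows that do not move let the fingers close. It gives the time, the measured TCP pose, the force, the opening and the grip force at its end, in the units of the state.
- env.observe(): the state, without advancing time (a new reading comes with each control period).
- imaging.get_image(name): name is "scene" or "top" or "wrist"; returns (picture, depth): 480x640x3 uint8, blue, green, red; 480x640 float32, m along the optical axis (not along the pixel's ray), 0 where there is no reading.
- imaging.camera_info(name): a dict with "camera_matrix" (3x3 intrinsics, pixels), "rvec" (rotation vector, rad) and "tvec" (3), from world to camera coordinates, as OpenCV has them. Camera axes: x right, y down, z forward; pixel columns grow to the right and rows downward; lengths in m; the calibration is good to about 2 mm. A picture is of the moment at which its call begins: read the wrist's pose just before it. camera_info takes no time and is no camera call; for the wrist camera it gives the pose at the moment of the call.
- env.close_job(): hands the job in; it is judged then, once.
The state is a dict: "time_s": time; "q": joint angles; "qvel": joint speeds; "joint_efforts": joint torques, N m; "position": TCP position; "tool_rot": TCP orientation; "ft_force": force on the tool from outside, world axes, zero at the start; "wrist_torque": the same for the moment, N m; "grip_width": finger opening in m; "gripper_force": force on a finger pad.
Only numpy, scipy, OpenCV 4.12 (cv2) and the standard library are available. Lean on these libraries where they do the work, as an engineer would, in place of code of your own. Each camera call takes 0.05 s, during which the arm holds its last target. There are 200 camera calls.

## Working session

There is one attempt and no reset: what is moved stays moved. The work goes in short steps, Python scripts to look and compute and a tool call to move; the robot and the scene stay as the last step left them, time stands still between calls to the robot, and variables do not carry over. Pictures are saved under pics/ and viewed, at most 10 in all, crops included, and the job is handed in when it is done.

Besides the shell and the picture viewer there is one more tool, called after ">>>" by a JSON object that holds its "op" and its "data", one argument or row to a line. arm_command: Moves the arm, as the interface text tells. Its arguments: {"type":"object","properties":{"turn":{"type":"array"},"xyz":{"type":"array"},"claw":{"type":"array"},"squeeze":{"type":"number"}},"required":["turn","xyz","claw"]}

```bash
mkdir -p pics; cat > h.py <<'E'
import numpy as np, cv2
from rig import env, imaging
def cam(n):
    c=imaging.camera_info(n);K=np.array(c["camera_matrix"],float);R=cv2.Rodrigues(np.array(c["rvec"],float))[0];t=np.array(c["tvec"],float).ravel();return K,R,t
def grab(n):
    c=cam(n); im,d=imaging.get_image(n); return im,d,c
def pts(d,c):
    K,R,t=c; v,u=np.mgrid[0:d.shape[0],0:d.shape[1]]
    P=np.stack([(u-K[0,2])/K[0,0]*d,(v-K[1,2])/K[1,1]*d,d],-1)
    W=(P-t)@R; W[d<=0]=np.nan; return W
E
python3 - <<'E'
from h import *
s=env.observe(); print(s)
for n in("scene","top"):
    im,d,c=grab(n); cv2.imwrite(f"pics/{n}0.png",im); np.savez(f"{n}0.npz",im=im,d=d,K=c[0],R=c[1],t=c[2]); print(n,-c[1].T@c[2],(d>0).mean())
E
```

```text
{'time_s': 0.0, 'q': array([-8.38411048e+01,  2.18407695e+01,  7.43856757e+01, -1.52366518e-03,
        8.38581900e+01, -1.23359722e+01]), 'qvel': array([ 0.00277363,  0.0614311 ,  0.06336323,  0.03814926, -0.01859654,
       -0.00794066]), 'joint_efforts': array([ 3.66626000e-04, -4.48465276e+01, -2.31277263e+01, -1.19178630e-04,
        4.78472386e-03, -6.48456904e-06]), 'position': array([ 0.1744272 , -0.52129071,  0.23070842]), 'tool_rot': array([[ 9.48351194e-01,  3.17222287e-01, -1.84766721e-04],
       [ 3.17222209e-01, -9.48350105e-01,  1.46579970e-03],
       [ 2.89760794e-04, -1.44870500e-03, -9.99998909e-01]]), 'ft_force': array([-0.01558936,  0.3711183 ,  0.40668197]), 'wrist_torque': array([-0.01463089, -0.01251922,  0.03598385]), 'gripper_force': 0.0, 'grip_width': 0.08544492512522063}
scene [ 0.8936063  -0.37543384  0.93662417] 0.9959049479166666
top [0.43881359 0.02025779 0.9358842 ] 0.9959537760416667
```

View pics/scene0.png

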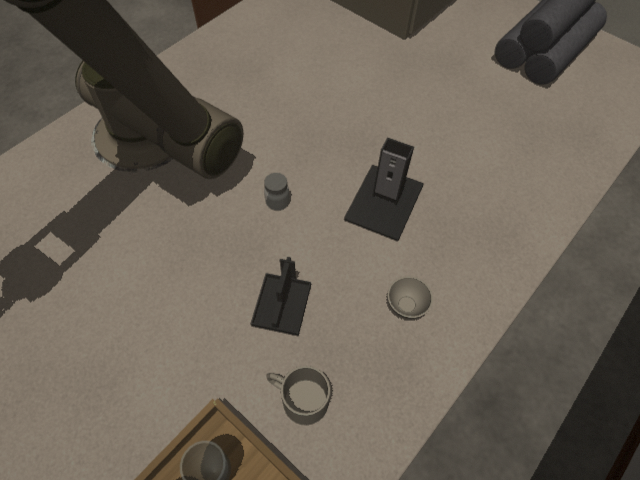

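View pics/top0.png

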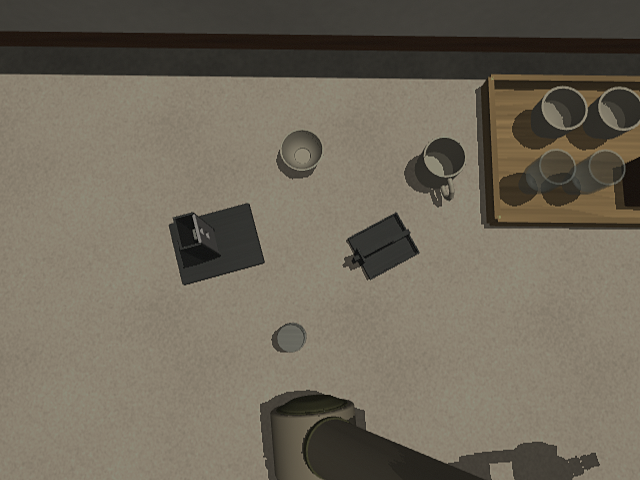

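The scene view shows the upright at (392,170) on its foot, and the caddy at (282,300). In the top view, the upright is at (195,235) with its front to the right, the caddy is at (383,245) with its claws to the left, and the bowl, mug and jar are at (301,151), (443,160) and (290,338).

```bash
cat > m.py <<'E'
from h import *
def rect(P,n):
    r=cv2.minAreaRect((P[:,:2]*1000).astype(np.float32)); b=cv2.boxPoints(r); print(n,len(P),"c",np.round(r[0],1),"size",np.round(r[1],1),"ang",round(r[2],2),"box",np.round(b).tolist()); return r
for n in("top","scene"):
    z=np.load(n+"0.npz"); W=pts(z["d"],(z["K"],z["R"],z["t"])); im=z["im"]; val=im.max(2)
    regs={"top":dict(up=(150,280,190,300),cad=(335,425,205,285),bowl=(270,330,125,180),mug=(420,470,130,205),jar=(268,312,315,360)),"scene":dict(up=(340,430,135,240),cad=(245,315,250,340),bowl=(380,440,270,325),mug=(260,340,360,425),jar=(255,295,165,215))}[n]
    for k,(a,b,c,d) in regs.items():
        P=W[c:d,a:b].reshape(-1,3); V=val[c:d,a:b].ravel(); P2=P[~np.isnan(P).any(1)]
        print(n,k,"zmax",np.percentile(P2[:,2],99.8))
        if k=="up":
            m=(P[:,2]>.006)&(P[:,2]<.02); rect(P[m],"foot")
            m=P[:,2]>.14; rect(P[m],"top"); 
        elif k=="cad":
            m=(P[:,2]>.068)&(P[:,2]<.1); r=rect(P[m],"plate top"); rect(P[P[:,2]>.006],"all")
            rect(P[(P[:,2]<.025)&(P[:,2]>.006)],"tray"); print(np.median(P[m],0))
        else: rect(P[P[:,2]>.03],k)
E
python3 m.py
```

```text
top up zmax 0.17272116928137274
foot 3890 c [571.9 261.4] size [130.4 232.4] ang 16.14 box [[477.0, 355.0], [542.0, 132.0], [667.0, 168.0], [602.0, 391.0]]
top 627 c [576.6 244.3] size [59.6 37.9] ang 15.87 box [[543.0, 254.0], [553.0, 218.0], [610.0, 234.0], [600.0, 271.0]]
top cad zmax 0.084090419195151
plate top 275 c [567.1 -78.3] size [28.7 82.9] ang 37.31 box [[531.0, -54.0], [581.0, -120.0], [604.0, -103.0], [553.0, -37.0]]
all 986 c [ 575.7 -101.8] size [ 96.1 131.5] ang 28.98 box [[502.0, -68.0], [566.0, -183.0], [650.0, -136.0], [586.0, -21.0]]
tray 515 c [ 575.7 -101.8] size [ 96.1 131.5] ang 28.98 box [[502.0, -68.0], [566.0, -183.0], [650.0, -136.0], [586.0, -21.0]]
[ 0.56194088 -0.07615479  0.07905201]
top bowl zmax 0.04710093039610718
bowl 510 c [768.9  59.1] size [87.8 87. ] ang 0.63 box [[724.0, 102.0], [725.0, 15.0], [813.0, 16.0], [812.0, 103.0]]
top mug zmax 0.08761463100123675
mug 1239 c [ 734.1 -227.4] size [108.5  84.8] ang 45.34 box [[666.0, -236.0], [726.0, -296.0], [802.0, -219.0], [742.0, -159.0]]
top jar zmax 0.07747206900603994
jar 682 c [396.7  71.4] siz
[... 589 characters left out ...]
 [[481.0, -82.0], [545.0, -197.0], [655.0, -135.0], [590.0, -21.0]]
tray 858 c [ 571.  -114.5] size [125.5 118.2] ang 29.4 box [[487.0, -94.0], [545.0, -197.0], [655.0, -135.0], [597.0, -32.0]]
[ 0.56323868 -0.08010118  0.0800137 ]
scene bowl zmax 0.04828666834618371
bowl 567 c [768.6  56.8] size [88.6 88.2] ang 37.19 box [[707.0, 65.0], [760.0, -5.0], [831.0, 48.0], [777.0, 119.0]]
scene mug zmax 0.08821260073314555
mug 1171 c [ 734.2 -230.7] size [108.7  83.5] ang 45.32 box [[666.0, -240.0], [726.0, -299.0], [802.0, -221.0], [743.0, -163.0]]
scene jar zmax 0.07873871630021471
jar 654 c [397.3  67.7] size [52.7 52.8] ang 76.77 box [[366.0, 48.0], [417.0, 36.0], [429.0, 87.0], [378.0, 99.0]]
```

>>> {"op": "arm_command", "data": {
  "turn": [
    [0,0,0],
    [0,0,0],
    [0,0,0],
    [0,0,0],
    [0,0,0],
    [0,0,0],
    [0,0,0],
    [0,0,0],
    [0,0,0],
    [0,0,0],
    [0,0,0],
    [0,0,0]
  ],
  "xyz": [
    [0.85,-0.47,0],
    [0.85,-0.47,0],
    [0.85,-0.47,0],
    [0.85,-0.47,0],
    [0.85,-0.47,0],
    [0.85,-0.47,0],
    [0.85,-0.47,0],
    [0.85,-0.47,0],
    [0.85,-0.47,0],
    [0.85,-0.47,0],
    [0.85,-0.47,0],
    [0.85,-0.47,0]
  ],
  "claw": [85,85,85,85,85,85,85,85,85,85,85,85]
}}

```text
time_s: 1.3
position: [0.5696, -0.0905, 0.231]
tool_rot: [[0.948, 0.317, -0.001], [0.317, -0.948, 0.0], [-0.001, -0.0, -1.0]]
ft_force: [0.3, -1.3, 0.4]
grip_width: 0.0847
gripper_force: 0.0
```

>>> {"op": "arm_command", "data": {
  "turn": [
    [0,0,-1],
    [0,0,-1],
    [0,0,-1],
    [0,0,-1],
    [0,0,-1],
    [0,0,-1],
    [0,0,-1],
    [0,0,-1],
    [0,0,-1],
    [0,0,-1]
  ],
  "xyz": [
    [0,0,0],
    [0,0,0],
    [0,0,0],
    [0,0,0],
    [0,0,0],
    [0,0,0],
    [0,0,0],
    [0,0,0],
    [0,0,0],
    [0,0,0]
  ],
  "claw": [85,85,85,85,85,85,85,85,85,85]
}}

```text
time_s: 2.3
position: [0.5685, -0.0923, 0.2309]
tool_rot: [[0.363, 0.932, -0.001], [0.932, -0.363, 0.0], [0.0, -0.001, -1.0]]
ft_force: [-0.8, 0.0, -0.1]
grip_width: 0.0853
gripper_force: 0.0
```

>>> {"op": "arm_command", "data": {
  "turn": [
    [0,0,-1],
    [0,0,-1],
    [0,0,-1],
    [0,0,-1],
    [0,0,-1],
    [0,0,-1],
    [0,0,-1],
    [0,0,-1],
    [0,0,-1],
    [0,0,-1],
    [0,0,0],
    [0,0,0]
  ],
  "xyz": [
    [0,0,0],
    [0,0,0],
    [0,0,0],
    [0,0,0],
    [0,0,0],
    [0,0,0],
    [0,0,0],
    [0,0,0],
    [0,0,0],
    [0,0,0],
    [0,0,0],
    [0,0,0]
  ],
  "claw": [85,85,85,85,85,85,85,85,85,85,85,85]
}}

```text
time_s: 3.5
position: [0.5686, -0.0923, 0.2311]
tool_rot: [[-0.475, 0.88, -0.0], [0.88, 0.475, 0.0], [0.0, -0.0, -1.0]]
ft_force: [-0.2, 0.8, -0.3]
grip_width: 0.0852
gripper_force: 0.0
```

```bash
python3 - <<'E'
from h import *
s=env.observe(); n="wrist"
im,d,c=grab(n); cv2.imwrite("pics/w1.png",im); np.savez("w1.npz",im=im,d=d,K=c[0],R=c[1],t=c[2])
o=-c[1].T@c[2]; T=s["tool_rot"]; print(s["position"],T.round(3).tolist()); print("cam in tool",T.T@(o-s["position"]),"axes",(T.T@c[1].T).round(3).tolist())
W=pts(d,c); 
m=(W[...,2]>.068)&(W[...,2]<.1); 
nn,l,st,ce=cv2.connectedComponentsWithStats(m.astype(np.uint8))
for i in range(1,nn):
    if st[i,4]>200:
        P=W[l==i]; r=cv2.minAreaRect((P[:,:2]*1000).astype(np.float32)); print(st[i],np.round(r[0],1),np.round(r[1],1),round(r[2],2),cv2.boxPoints(r).round().tolist(),P[:,2].max())
E
```

```text
[ 0.56859732 -0.09233675  0.2311012 ] [[-0.475, 0.88, -0.0], [0.88, 0.475, 0.0], [0.0, -0.0, -1.0]]
cam in tool [ 0.08116574  0.00029989 -0.14190366] axes [[0.001, -0.949, -0.314], [1.0, 0.001, 0.001], [-0.001, -0.314, 0.949]]
[ 293  142   42  109 1595] [567.1 -76.9] [29.5 82. ] 38.03 [[530.0, -54.0], [581.0, -118.0], [604.0, -100.0], [553.0, -36.0]] 0.08481354067507306
[ 341  375   99   86 2299] [ 734.4 -226.4] [85.  82.9] 51.9 [[676.0, -234.0], [741.0, -285.0], [793.0, -218.0], [728.0, -167.0]] 0.08615170227596888
```

View pics/w1.png

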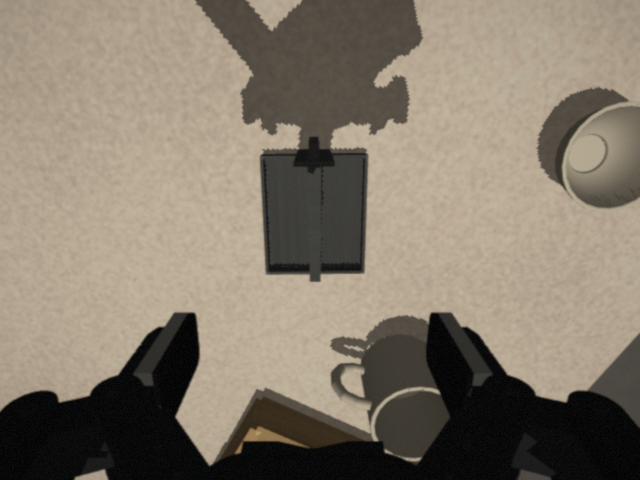

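The wrist view shows the caddy with the plate along (314,170)–(315,280), its flange at (313,158) and claws at (314,142). It is nearly aligned with the tool. Next I fit the plate line.

```bash
cat > f.py <<'E'
from h import *
def fit(f,T,p):
    z=np.load(f); W=pts(z["d"],(z["K"],z["R"],z["t"])); 
    L=(W-p)@T; zz=W[...,2]
    m=(zz>.072)&(zz<.09)&(abs(L[...,0])<.11)&(abs(L[...,1])<.03)
    P=L[m]*1000; x0=P[:,0]
    h=np.histogram(x0,bins=np.arange(-110,111,4)); 
    for a in np.unique(x0//4):
        q=P[x0//4==a]; 
        if len(q)>8: print(int(a*4+2),len(q),q[:,1].min().round(1),q[:,1].max().round(1))
    q=P[(x0<x0.max()-35)]; k=np.polyfit(q[:,0],q[:,1],1); print("slope deg",np.degrees(np.arctan(k[0])),"y at 0",k[1],"xmin/max",x0.min(),x0.max(), 'n',len(q))
a=np.radians(118.36); T=np.array([[np.cos(a),np.sin(a),0],[np.sin(a),-np.cos(a),0],[0,0,-1]]).T.T
p=np.array([.56860,-.09234,.2311]); 
for f in("w1.npz","top0.npz","scene0.npz"): print(f); fit(f,T,p)
E
python3 f.py
```

```text
w1.npz
-26 50 -1.9 6.7
-22 58 -1.9 6.7
-18 61 -2.7 6.6
-14 62 -2.7 6.6
-10 64 -2.7 6.6
-6 67 -2.7 6.6
-2 65 -2.7 6.5
2 64 -2.6 6.5
6 66 -2.6 6.5
10 66 -2.6 6.4
14 71 -2.6 6.4
18 70 -2.6 6.4
22 65 -2.6 6.3
26 70 -2.6 6.3
30 72 -2.6 6.3
34 67 -3.3 6.3
38 114 -12.7 16.2
42 262 -13.4 16.2
46 57 -1.9 5.5
50 58 -1.9 5.5
54 40 -1.9 5.5
slope deg -0.6181499451229567 y at 0 1.9736917365857538 xmin/max -27.547189751090638 54.26275486594058 n 751
top0.npz
-26 11 -3.3 5.6
-22 10 -2.1 6.1
-18 12 -2.7 6.4
-14 12 -3.3 6.2
-10 12 -3.2 6.6
-6 11 -3.4 6.6
-2 12 -3.3 6.0
2 10 -3.1 5.1
6 13 -3.6 5.8
10 13 -3.7 6.1
14 12 -3.5 6.1
18 13 -3.6 6.4
22 12 -3.5 6.5
26 10 -3.5 4.6
30 12 -3.5 6.0
34 12 -3.4 5.1
38 19 -12.9 14.9
42 34 -13.5 15.6
slope deg -0.9507250452712692 y at 0 1.3054891096252796 xmin/max -28.683003893856263 53.81695056018855 n 138
scene0.npz
-30 16 -3.4 5.4
-26 12 -4.7 5.4
-22 14 -4.4 5.3
-18 10 -3.6 5.5
-14 12 -3.9 5.4
-10 11 -5.4 5.0
-6 10 -4.6 4.9
-2 11 -3.8 4.7
2 10 -5.0 5.3
6 11 -5.4 4.2
10 11 -4.7 4.8
14 10 -3.9 4.7
18 14 -4.2 5.0
22 10 -5.3 4.7
26 10 -4.7 4.7
30 10 -4.0 4.6
34 31 -13.5 14.7
38 38 -14.3 14.7
slope deg -1.0762336998988258 y at 0 0.44937581099204543 xmin/max -31.7927993578475 51.94239527402459 n 142
```

>>> {"op": "arm_command", "data": {
  "turn": [
    [0,0,-0.12],
    [0,0,0],
    [0,0,0],
    [0,0,0],
    [0,0,0],
    [0,0,0],
    [0,0,0]
  ],
  "xyz": [
    [0,0.04,0],
    [0,0,0.8],
    [0,0,0.9],
    [0,0,0.9],
    [0,0,0.8],
    [0,0,0.36],
    [0,0,0]
  ],
  "claw": [85,85,85,85,85,85,85]
}}

```text
time_s: 4.25
position: [0.5692, -0.0909, 0.0408]
tool_rot: [[-0.486, 0.874, -0.005], [0.874, 0.486, 0.002], [0.004, -0.003, -1.0]]
ft_force: [-0.9, 0.2, 0.2]
grip_width: 0.085
gripper_force: 0.0
```

```bash
cat > face.py <<'E'
from h import *
import sys
# rectify face: plane through p0, normal along upright +x
def rectify(im,c,p0,yaw,S=4):
    a=np.radians(yaw); y=np.array([-np.sin(a),np.cos(a),0]); K,R,t=c
    ss=np.arange(-40,40,1/S); zz=np.arange(190,0,-1/S)
    G=p0+ss[None,:,None]/1000*y+np.array([0,0,1])*zz[:,None,None]/1000
    C=G@R.T+t; u=C[...,0]/C[...,2]*K[0,0]+K[0,2]; v=C[...,1]/C[...,2]*K[1,1]+K[1,2]
    return cv2.remap(im,u.astype(np.float32),v.astype(np.float32),cv2.INTER_CUBIC)
if __name__=="__main__":
    z=np.load("scene0.npz"); c=(z["K"],z["R"],z["t"]); W=pts(z["d"],c)
    # face plane from depth
    a=np.radians(106); X=np.array([np.cos(a),np.sin(a),0]); Y=np.array([-np.sin(a),np.cos(a),0])
    p=np.array([.5815,.223,0]); L=np.stack([(W-p)@X,(W-p)@Y,W[...,2]],-1)
    m=(abs(L[...,0])<.012)&(abs(L[...,1])<.028)&(L[...,2]>.03)&(L[...,2]<.15)
    P=L[m]*1000; A=np.c_[P[:,1],P[:,2],np.ones(len(P))]
    for _ in range(5):
        k=np.linalg.lstsq(A,P[:,0],rcond=None)[0]; r=abs(A@k-P[:,0]); g=r<np.median(r)*3; A,P=A[g],P[g]
    print("face x = ",k,len(P),r.max()); print("yaw corr deg",np.degrees(np.arctan(-k[0])), "Y range all", np.percentile(P[:,1],[1,99]))
    yaw=106+np.degrees(np.arctan(-k[0])); p0=p+X*k[2]/1000
    im=rectify(z["im"],c,p0,yaw); cv2.imwrite("pics/face0.png",cv2.resize(im,None,fx=.75,fy=.75))
    g=im.max(2).astype(int); mid=g[:,156:165].mean(1)
    for i in range(0,len(mid),8): print(190-i/4,int(mid[i]),end=" | ")
    print(); 
    for zz in (20,70,130): print(zz,[(int(-40+j/4),int(g[int((190-zz)*4)-4:int((190-zz)*4)+4,j].mean())) for j in range(0,320,8)])
E
python3 face.py
```

```text
face x =  [-6.62761921e-03 -8.38992115e-05  1.57862539e+00] 797 2.2357643518011985
yaw corr deg 0.37972904908230903 Y range all [-27.48826122  27.52569143]
190.0 34 | 188.0 35 | 186.0 35 | 184.0 33 | 182.0 31 | 180.0 31 | 178.0 43 | 176.0 72 | 174.0 103 | 172.0 114 | 170.0 96 | 168.0 69 | 166.0 59 | 164.0 61 | 162.0 58 | 160.0 43 | 158.0 38 | 156.0 57 | 154.0 81 | 152.0 85 | 150.0 60 | 148.0 41 | 146.0 48 | 144.0 67 | 142.0 95 | 140.0 114 | 138.0 108 | 136.0 85 | 134.0 66 | 132.0 60 | 130.0 63 | 128.0 63 | 126.0 63 | 124.0 63 | 122.0 60 | 120.0 49 | 118.0 33 | 116.0 25 | 114.0 28 | 112.0 27 | 110.0 26 | 108.0 26 | 106.0 24 | 104.0 24 | 102.0 40 | 100.0 70 | 98.0 100 | 96.0 117 | 94.0 109 | 92.0 84 | 90.0 61 | 88.0 59 | 86.0 62 | 84.0 63 | 82.0 63 | 80.0 64 | 78.0 63 | 76.0 63 | 74.0 62 | 72.0 62 | 70.0 62 | 68.0 62 | 66.0 63 | 64.0 63 | 62.0 63 | 60.0 62 | 58.0 62 | 56.0 62 | 54.0 61 | 52.0 60 | 50.0 60 | 48.0 62 | 46.0 63 | 44.0 62 | 42.0 62 | 40.0 61 | 38.0 59 | 36.0 52 | 34.0 39 | 32.0 26 | 30.0 26 | 28.0 28 | 26.0 27 | 24.0 29 | 22.0 34 | 20.0 41 | 18.0 45 | 16.0 46 | 14.0 46 | 1
[... 609 characters left out ...]
16, 60), (-14, 62), (-12, 62), (-10, 62), (-8, 62), (-6, 63), (-4, 62), (-2, 61), (0, 63), (2, 63), (4, 64), (6, 64), (8, 62), (10, 60), (12, 60), (14, 61), (16, 63), (18, 64), (20, 63), (22, 61), (24, 50), (26, 36), (28, 35), (30, 45), (32, 47), (34, 48), (36, 47), (38, 46)]
130 [(-40, 137), (-38, 139), (-36, 135), (-34, 52), (-32, 20), (-30, 28), (-28, 32), (-26, 42), (-24, 59), (-22, 63), (-20, 64), (-18, 62), (-16, 65), (-14, 63), (-12, 64), (-10, 63), (-8, 62), (-6, 62), (-4, 62), (-2, 61), (0, 62), (2, 63), (4, 64), (6, 63), (8, 64), (10, 62), (12, 62), (14, 62), (16, 63), (18, 65), (20, 65), (22, 64), (24, 55), (26, 36), (28, 75), (30, 130), (32, 133), (34, 131), (36, 130), (38, 133)]
```

View pics/face0.png

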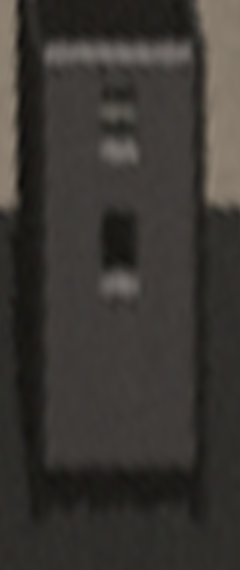

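The rectified face shows the strip's top edge at about 169 mm, the upper slot at about 136–160.5 and the lower at about 92–119.5. That puts the strip about 5 mm down, so entry is at about 126 mm. I'll grip now.

>>> {"op": "arm_command", "data": {
  "turn": [
    [0,0,0],
    [0,0,0],
    [0,0,0],
    [0,0,0],
    [0,0,0],
    [0,0,0],
    [0,0,0],
    [0,0,0],
    [0,0,0],
    [0,0,0]
  ],
  "xyz": [
    [0,0,0],
    [0,0,0],
    [0,0,0],
    [0,0,0],
    [0,0,0],
    [0,0,0],
    [0,0,0],
    [0,0,0],
    [0,0,0],
    [0,0,0]
  ],
  "claw": [0,0,0,0,0,0,0,0,0,0],
  "squeeze": 60
}}

```text
time_s: 5.25
position: [0.5704, -0.0915, 0.0437]
tool_rot: [[-0.486, 0.874, 0.0], [0.874, 0.486, -0.0], [-0.0, 0.0, -1.0]]
ft_force: [-3.1, -0.5, 6.2]
grip_width: 0.0089
gripper_force: 61.9
```

>>> {"op": "arm_command", "data": {
  "turn": [
    [0,0,0],
    [0,0,0],
    [0,0,0],
    [0,0,0.84],
    [0,0,0.85],
    [0,0,0.85],
    [0,0,0],
    [0,0,0]
  ],
  "xyz": [
    [0,0,-0.2],
    [0,0,-0.7],
    [0,0,-0.78],
    [0,0,0],
    [0,0,0],
    [0,0,0],
    [0,0,0],
    [0,0,0]
  ],
  "claw": [0,0,0,0,0,0,0,0]
}}

```text
time_s: 6.05
position: [0.5704, -0.0913, 0.1273]
tool_rot: [[-0.284, 0.959, -0.0], [0.959, 0.284, 0.0], [0.0, -0.0, -1.0]]
ft_force: [-0.4, 0.9, -2.5]
grip_width: 0.0092
gripper_force: 60.7
```

>>> {"op": "arm_command", "data": {
  "turn": [
    [0,0,0],
    [0,0,0],
    [0,0,0],
    [0,0,0],
    [0,0,0],
    [0,0,0],
    [0,0,0],
    [0,0,0],
    [0,0,0],
    [0,0,0],
    [0,0,0]
  ],
  "xyz": [
    [0.3,0.1,0],
    [0.6,0.3,0],
    [0.7,0.4,0],
    [0.8,0.4,0],
    [0.8,0.4,0],
    [0.7,0.3,0],
    [0.5,0.09,0],
    [0.2,0,0],
    [0,0,0],
    [0,0,0],
    [0,0,0]
  ],
  "claw": [0,0,0,0,0,0,0,0,0,0,0]
}}

```text
time_s: 7.15
position: [0.6012, 0.1561, 0.1274]
tool_rot: [[-0.281, 0.96, 0.0], [0.96, 0.281, -0.0], [-0.0, 0.0, -1.0]]
ft_force: [0.7, 0.5, -2.7]
grip_width: 0.0092
gripper_force: 60.7
```

```bash
python3 - <<'E'
from h import *
from face import rectify
s=env.observe(); print(s["position"].round(4),s["tool_rot"].round(4).tolist(),s["ft_force"].round(1),s["grip_width"])
a=np.radians(106.4); X=np.array([np.cos(a),np.sin(a),0]); Y=np.array([-np.sin(a),np.cos(a),0])
p=np.array([.5805,.2265,0])
for n in("scene","top"):
    im,d,c=grab(n); np.savez(f"{n}1.npz",im=im,d=d,K=c[0],R=c[1],t=c[2]); cv2.imwrite(f"pics/{n}1.png",im)
    W=pts(d,c); L=np.stack([(W-p)@X,(W-p)@Y,W[...,2]],-1)*1000
    i=lambda a,x:(L[...,a]>x[0])&(L[...,a]<x[1])
    f=lambda m:L[m].astype(np.float32)
    P=f(i(0,(-12,12))&i(1,(-27,27))&i(2,(40,150))); 
    print(n,"face n",len(P),"x med",np.median(P[:,0]) if len(P) else 0)
    T=f(i(0,(-5,60))&i(1,(-40,40))&i(2,(162,180))); r=cv2.minAreaRect(T[:,:2]); print("uptop",r,"z",np.median(T[:,2]),T[:,1].min(),T[:,1].max())
    C=f(i(0,(-130,-8))&i(1,(-24,24))&i(2,(155,175)))
    print("plate/flange top n",len(C),"z",np.median(C[:,2]),"x",np.percentile(C[:,0],[1,99]))
    for x in range(-130,-8,6):
        q=C[(C[:,0]>=x)&(C[:,0]<x+6)]
        if len(q)>4: print(x+3,len(q),q[:,1].min().round(1),q[:,1].max().round(1),np.median(q[:,2]).round(1),end=" | ")
    print()
E
```

```text
[0.6012 0.1561 0.1274] [[-0.281, 0.9597, 0.0001], [0.9597, 0.281, -0.0002], [-0.0002, 0.0, -1.0]] [ 0.7  0.5 -2.7] 0.00920651030416866
scene face n 50 x med -2.5153282Traceback (most recent call last):
  File "<stdin>", line 13, in <module>
cv2.error: OpenCV(4.12.0) /io/opencv/modules/imgproc/src/convhull.cpp:143: error: (-215:Assertion failed) total >= 0 && (depth == CV_32F || depth == CV_32S) in function 'convexHull'
```

```bash
python3 -c "
import cv2
a=cv2.imread('pics/scene1.png')[110:260,310:510];b=cv2.imread('pics/top1.png')[170:320,150:350]
cv2.imwrite('pics/c1.png',cv2.resize(cv2.hconcat([a,b]),None,fx=2,fy=2,interpolation=2))"
```

```text
[ WARN:0@0.039] global loadsave.cpp:275 findDecoder imread_('pics/top1.png'): can't open/read file: check file path/integrity
Traceback (most recent call last):
TypeError: 'NoneType' object is not subscriptable
```

```bash
python3 - <<'E'
from h import *
for n in("wrist","top"):
    im,d,c=grab(n); np.savez(f"{n}1.npz",im=im,d=d,K=c[0],R=c[1],t=c[2]); cv2.imwrite(f"pics/{n}1.png",im)
a=[cv2.resize(cv2.imread(f'pics/{n}1.png'),(400,300),interpolation=cv2.INTER_AREA) for n in("scene","top")]
w=cv2.imread("pics/wrist1.png")
s=cv2.imread('pics/scene1.png')[110:260,310:510]
cv2.imwrite('pics/c1.png',cv2.vconcat([cv2.hconcat(a),cv2.hconcat([cv2.resize(w,(400,300),interpolation=cv2.INTER_AREA),cv2.resize(s,(400,300))])]))
E
```

```text
(no output)
```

View pics/c1.png

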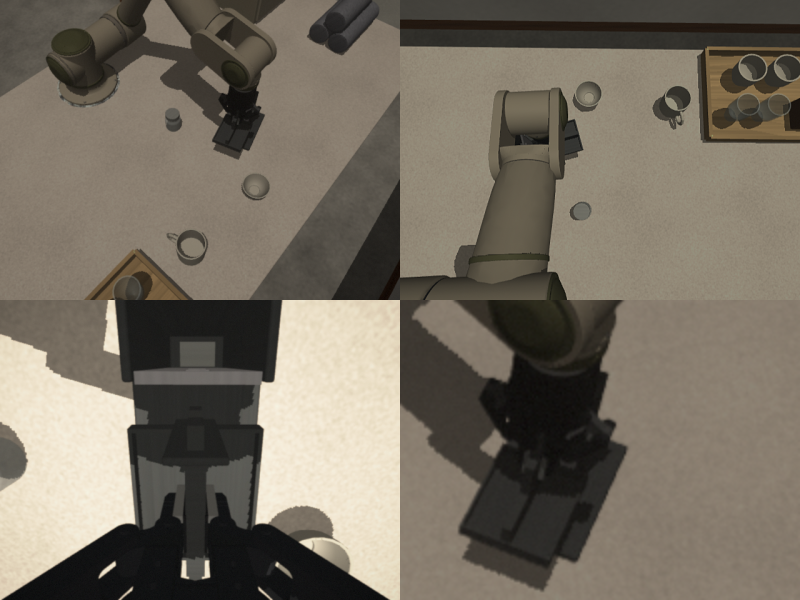

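The wrist view (lower left) shows the strip's top edge as a bright band (full image about row 120, columns 215–420), with the flange and upper claw below it at column 313. Both can be measured in the one camera.

```bash
cat > w.py <<'E'
from h import *
import sys
f=sys.argv[1]; z=np.load(f); W=pts(z["d"],(z["K"],z["R"],z["t"])); s=env.observe(); T=s["tool_rot"]; p=s["position"]
L=(W-p)@T*1000; L[...,2]*=-1  # tool x fwd, y, up rel TCP
v=z["im"].max(2); print("pos",p.round(4),"F",s["ft_force"].round(1))
for r in range(70,260,6):
    row=L[r]; 
    out=[]
    for lo,hi,nm in ((35,62,"hi"),(22,35,"mid")):
        m=(row[:,2]>lo)&(row[:,2]<hi)&(abs(row[:,1])<34)&(row[:,0]>20)
        if m.sum()>3:
            q=row[m]; out.append((nm,int(m.sum()),"y",q[:,1].min().round(1),q[:,1].max().round(1),"x",np.median(q[:,0]).round(1),"z",np.median(q[:,2]).round(1),"v",int(np.median(v[r][m]))))
    print(r,*out)
E
python3 w.py wrist1.npz
```

```text
pos [0.6012 0.1564 0.1274] F [ 0.   0.3 -2.6]
70 ('hi', 51, 'y', np.float64(-27.5), np.float64(30.2), 'x', np.float64(88.3), 'z', np.float64(43.6), 'v', 39) ('mid', 24, 'y', np.float64(-24.0), np.float64(26.8), 'x', np.float64(89.5), 'z', np.float64(28.6), 'v', 28)
76 ('hi', 51, 'y', np.float64(-27.9), np.float64(30.1), 'x', np.float64(87.1), 'z', np.float64(43.5), 'v', 39) ('mid', 22, 'y', np.float64(-24.1), np.float64(26.8), 'x', np.float64(88.0), 'z', np.float64(28.7), 'v', 28)
82 ('hi', 50, 'y', np.float64(-27.6), np.float64(30.3), 'x', np.float64(85.8), 'z', np.float64(43.6), 'v', 40) ('mid', 22, 'y', np.float64(-24.1), np.float64(26.8), 'x', np.float64(86.5), 'z', np.float64(28.5), 'v', 29)
88 ('hi', 50, 'y', np.float64(-27.1), np.float64(30.5), 'x', np.float64(84.5), 'z', np.float64(43.4), 'v', 39) ('mid', 21, 'y', np.float64(-24.0), np.float64(26.9), 'x', np.float64(85.0), 'z', np.float64(30.2), 'v', 28)
94 ('hi', 51, 'y', np.float64(-27.5), np.float64(30.4), 'x', np.float64(83.2), 'z', np.float64(43.2), 'v', 39) ('mid', 20, 'y', np.float64(-24.0), np.float64(26.7), 'x', np.f
[... 1622 characters left out ...]
float64(29.6), 'v', 42)
226 ('mid', 28, 'y', np.float64(-3.6), np.float64(4.3), 'x', np.float64(47.0), 'z', np.float64(29.5), 'v', 41)
232 ('mid', 30, 'y', np.float64(-12.6), np.float64(10.6), 'x', np.float64(45.1), 'z', np.float64(29.4), 'v', 42)
238 ('mid', 95, 'y', np.float64(-14.1), np.float64(14.9), 'x', np.float64(42.6), 'z', np.float64(27.3), 'v', 34)
244 ('mid', 101, 'y', np.float64(-13.9), np.float64(15.2), 'x', np.float64(42.6), 'z', np.float64(32.8), 'v', 33)
250 ('hi', 106, 'y', np.float64(-14.4), np.float64(15.0), 'x', np.float64(42.4), 'z', np.float64(37.4), 'v', 32)
256 ('hi', 107, 'y', np.float64(-14.2), np.float64(15.0), 'x', np.float64(41.5), 'z', np.float64(39.5), 'v', 42)
```

Claw centre is at y=0.35 and strip centre at 1.4, so I shift by +1 mm. The strip top is 11.1 mm above the claw top against 11.0 nominal, so the height is right, and the flange is 32 mm from the face.

>>> {"op": "arm_command", "data": {
  "turn": [
    [0,0,0],
    [0,0,0],
    [0,0,0],
    [0,0,0],
    [0,0,0],
    [0,0,0],
    [0,0,0],
    [0,0,0]
  ],
  "xyz": [
    [0.1,0.02,0],
    [0.12,0,0],
    [0.12,0,0],
    [0.04,0,0],
    [0.03,0,0],
    [0.03,0,0],
    [0,0,0],
    [0,0,0]
  ],
  "claw": [0,0,0,0,0,0,0,0]
}}

```text
time_s: 8.1
position: [0.5957, 0.1786, 0.1273]
tool_rot: [[-0.282, 0.959, -0.0], [0.959, 0.282, -0.0], [-0.0, -0.0, -1.0]]
ft_force: [-0.5, -0.0, -3.6]
grip_width: 0.0093
gripper_force: 60.7
```

```bash
python3 - <<'E'
from h import *
im,d,c=grab("wrist"); np.savez("wrist2.npz",im=im,d=d,K=c[0],R=c[1],t=c[2])
E
python3 w.py wrist2.npz | grep -v "^[0-9]* *$" | sed 's/np.float64//g'
```

```text
pos [0.5958 0.1786 0.1273] F [-0.1 -0.5 -2.7]
76 ('hi', 253, 'y', (-28.3), (29.5), 'x', (87.3), 'z', (44.0), 'v', 43)
82 ('hi', 253, 'y', (-28.6), (29.6), 'x', (86.1), 'z', (44.0), 'v', 43)
88 ('hi', 253, 'y', (-28.8), (29.2), 'x', (84.8), 'z', (44.0), 'v', 43)
94 ('hi', 52, 'y', (-28.6), (29.4), 'x', (83.5), 'z', (43.6), 'v', 39) ('mid', 144, 'y', (-25.0), (25.6), 'x', (83.9), 'z', (25.2), 'v', 28)
100 ('hi', 52, 'y', (-29.0), (29.1), 'x', (82.2), 'z', (43.5), 'v', 40) ('mid', 20, 'y', (-25.0), (25.9), 'x', (82.3), 'z', (27.9), 'v', 29)
106 ('hi', 50, 'y', (-28.6), (29.1), 'x', (80.8), 'z', (43.5), 'v', 40) ('mid', 20, 'y', (-25.0), (26.0), 'x', (80.8), 'z', (29.2), 'v', 29)
112 ('hi', 49, 'y', (-28.5), (29.5), 'x', (79.5), 'z', (43.5), 'v', 41) ('mid', 22, 'y', (-25.1), (26.0), 'x', (79.2), 'z', (28.5), 'v', 29)
118 ('hi', 50, 'y', (-28.4), (29.2), 'x', (78.1), 'z', (43.3), 'v', 40) ('mid', 20, 'y', (-25.0), (25.8), 'x', (77.7), 'z', (29.1), 'v', 29)
124 ('hi', 48, 'y', (-28.3), (29.5), 'x', (76.8), 'z', (43.3), 'v', 40) ('mid', 23, 'y', (-25.0), (25.9), 'x', (76.1), 'z', (28.6), '
[... 1800 characters left out ...]
(25.6), 'x', (55.8), 'z', (34.7), 'v', 84)
208 ('hi', 229, 'y', (-28.7), (29.7), 'x', (55.6), 'z', (40.8), 'v', 107)
214 ('hi', 227, 'y', (-28.5), (29.2), 'x', (54.0), 'z', (40.7), 'v', 108)
220 ('hi', 223, 'y', (-28.5), (29.0), 'x', (52.3), 'z', (40.7), 'v', 108)
226 ('mid', 28, 'y', (-3.5), (4.4), 'x', (47.3), 'z', (29.5), 'v', 51)
232 ('mid', 30, 'y', (-11.9), (8.8), 'x', (45.4), 'z', (29.4), 'v', 42)
238 ('mid', 96, 'y', (-13.8), (14.9), 'x', (42.9), 'z', (27.5), 'v', 33)
244 ('mid', 101, 'y', (-14.0), (15.2), 'x', (42.8), 'z', (32.6), 'v', 33)
250 ('hi', 106, 'y', (-14.4), (15.0), 'x', (42.8), 'z', (37.6), 'v', 32)
256 ('hi', 107, 'y', (-14.4), (15.1), 'x', (41.8), 'z', (39.5), 'v', 42)
```

The claws are already about 3 mm into the slots with no contact force, and centred. About 9 mm is left.

>>> {"op": "arm_command", "data": {
  "turn": [
    [0,0,0],
    [0,0,0],
    [0,0,0],
    [0,0,0],
    [0,0,0]
  ],
  "xyz": [
    [0.04,0,0],
    [0.04,0,0],
    [0.04,0,0],
    [0.02,0,0],
    [0,0,0]
  ],
  "claw": [0,0,0,0,0]
}}

```text
time_s: 8.65
position: [0.5937, 0.1856, 0.1273]
tool_rot: [[-0.283, 0.959, 0.0], [0.959, 0.283, 0.0], [0.0, 0.0, -1.0]]
ft_force: [-0.5, 0.3, -3.2]
grip_width: 0.0092
gripper_force: 60.7
```

>>> {"op": "arm_command", "data": {
  "turn": [
    [0,0,0],
    [0,0,0],
    [0,0,0]
  ],
  "xyz": [
    [0.02,0,0],
    [0,0,0],
    [0,0,0]
  ],
  "claw": [0,0,0]
}}

```text
time_s: 8.95
position: [0.5935, 0.1864, 0.1274]
tool_rot: [[-0.282, 0.959, 0.0], [0.959, 0.282, 0.0], [0.0, 0.0, -1.0]]
ft_force: [-0.0, 0.1, -2.6]
grip_width: 0.0093
gripper_force: 60.6
```

>>> {"op": "arm_command", "data": {
  "turn": [
    [0,0,0],
    [0,0,0]
  ],
  "xyz": [
    [0.01,0,0],
    [0,0,0]
  ],
  "claw": [0,0]
}}

```text
time_s: 9.15
position: [0.5934, 0.1864, 0.1274]
tool_rot: [[-0.282, 0.959, 0.0], [0.959, 0.282, -0.001], [-0.001, -0.0, -1.0]]
ft_force: [-0.6, -3.3, -2.6]
grip_width: 0.0092
gripper_force: 60.7
```

>>> {"op": "arm_command", "data": {
  "turn": [
    [0,0,0],
    [0,0,0]
  ],
  "xyz": [
    [0.01,0,0],
    [0,0,0]
  ],
  "claw": [0,0]
}}

```text
time_s: 9.35
position: [0.5934, 0.1864, 0.1274]
tool_rot: [[-0.282, 0.96, 0.0], [0.959, 0.282, -0.002], [-0.002, -0.0, -1.0]]
ft_force: [0.6, -6.1, -2.0]
grip_width: 0.0094
gripper_force: 60.8
```

Flange contact at 6 N. I ease off slightly and go down.

>>> {"op": "arm_command", "data": {
  "turn": [
    [0,0,0],
    [0,0,0],
    [0,0,0],
    [0,0,0]
  ],
  "xyz": [
    [-0.015,0,0],
    [0,0,0.04],
    [0,0,0.04],
    [0,0,0]
  ],
  "claw": [0,0,0,0]
}}

```text
time_s: 9.75
position: [0.5937, 0.1865, 0.1232]
tool_rot: [[-0.282, 0.959, 0.001], [0.959, 0.282, -0.0], [-0.0, 0.001, -1.0]]
ft_force: [2.9, -3.9, -1.5]
grip_width: 0.0096
gripper_force: 60.8
```

>>> {"op": "arm_command", "data": {
  "turn": [
    [0,0,0],
    [0,0,0],
    [0,0,0]
  ],
  "xyz": [
    [0,0,0.04],
    [0,0,0.04],
    [0,0,0]
  ],
  "claw": [0,0,0]
}}

```text
time_s: 10.05
position: [0.594, 0.1865, 0.1212]
tool_rot: [[-0.282, 0.959, 0.003], [0.959, 0.282, -0.0], [-0.001, 0.003, -1.0]]
ft_force: [-1.3, -7.0, 10.2]
grip_width: 0.0089
gripper_force: 62.8
```

>>> {"op": "arm_command", "data": {
  "turn": [
    [0,0,0],
    [0,0,0],
    [0,0,0]
  ],
  "xyz": [
    [-0.01,0,0.03],
    [0,0,0.03],
    [0,0,0]
  ],
  "claw": [0,0,0]
}}

```text
time_s: 10.35
position: [0.5941, 0.1863, 0.1184]
tool_rot: [[-0.282, 0.959, 0.003], [0.959, 0.282, 0.001], [-0.0, 0.003, -1.0]]
ft_force: [-1.8, -4.1, 12.7]
grip_width: 0.0094
gripper_force: 63.1
```

>>> {"op": "arm_command", "data": {
  "turn": [
    [0,0,0],
    [0,0,0],
    [0,0,0]
  ],
  "xyz": [
    [0,0,0.03],
    [0,0,0.03],
    [0,0,0]
  ],
  "claw": [0,0,0]
}}

```text
time_s: 10.65
position: [0.5941, 0.1863, 0.1154]
tool_rot: [[-0.282, 0.959, 0.003], [0.959, 0.282, 0.001], [-0.0, 0.003, -1.0]]
ft_force: [-2.0, -4.9, 11.6]
grip_width: 0.009
gripper_force: 63.1
```

>>> {"op": "arm_command", "data": {
  "turn": [
    [0,0,0],
    [0,0,0],
    [0,0,0]
  ],
  "xyz": [
    [0,0,0.03],
    [0,0,0.02],
    [0,0,0]
  ],
  "claw": [0,0,0]
}}

```text
time_s: 10.95
position: [0.5941, 0.1864, 0.1131]
tool_rot: [[-0.282, 0.959, 0.003], [0.959, 0.282, 0.001], [-0.0, 0.003, -1.0]]
ft_force: [-3.0, -4.5, 13.2]
grip_width: 0.0095
gripper_force: 63.4
```

>>> {"op": "arm_command", "data": {
  "turn": [
    [0,0,0],
    [0,0,0],
    [0,0,0]
  ],
  "xyz": [
    [0,0,0.02],
    [0,0,0.02],
    [0,0,0]
  ],
  "claw": [0,0,0]
}}

```text
time_s: 11.25
position: [0.5943, 0.1863, 0.1128]
tool_rot: [[-0.283, 0.959, 0.005], [0.959, 0.283, 0.001], [-0.001, 0.005, -1.0]]
ft_force: [-7.0, -6.3, 24.3]
grip_width: 0.0091
gripper_force: 65.0
```

>>> {"op": "arm_command", "data": {
  "turn": [
    [0,0,0],
    [0,0,0],
    [0,0,0]
  ],
  "xyz": [
    [0,-0.01,0.02],
    [0,0,0],
    [0,0,0]
  ],
  "claw": [0,0,0]
}}

```text
time_s: 11.55
position: [0.5943, 0.1863, 0.1128]
tool_rot: [[-0.283, 0.959, 0.007], [0.959, 0.283, 0.001], [-0.001, 0.007, -1.0]]
ft_force: [-5.9, -5.0, 29.5]
grip_width: 0.0096
gripper_force: 65.6
```

```bash
python3 - <<'E'
from h import *
im,d,c=grab("wrist"); np.savez("wrist3.npz",im=im,d=d,K=c[0],R=c[1],t=c[2]); cv2.imwrite("pics/w3.png",im)
E
python3 w.py wrist3.npz | grep -v "^[0-9]* *$" | sed 's/np.float64//g' | grep -E "pos|^2[0-9]{2}|^19"
```

```text
pos [0.5943 0.1863 0.1127] F [-7.2 -6.9 29.1]
190 ('hi', 85, 'y', (-29.0), (28.9), 'x', (63.5), 'z', (56.3), 'v', 30) ('mid', 19, 'y', (-25.6), (25.2), 'x', (58.0), 'z', (29.6), 'v', 30)
196 ('hi', 87, 'y', (-28.7), (28.9), 'x', (62.0), 'z', (55.3), 'v', 31) ('mid', 45, 'y', (-25.6), (25.4), 'x', (54.9), 'z', (23.7), 'v', 31)
202 ('hi', 86, 'y', (-28.8), (28.6), 'x', (60.6), 'z', (55.3), 'v', 31) ('mid', 47, 'y', (-25.6), (25.3), 'x', (54.5), 'z', (29.8), 'v', 39)
208 ('hi', 85, 'y', (-28.7), (28.8), 'x', (59.3), 'z', (55.5), 'v', 31) ('mid', 47, 'y', (-25.5), (25.2), 'x', (52.9), 'z', (30.1), 'v', 40)
214 ('hi', 84, 'y', (-28.6), (28.8), 'x', (58.0), 'z', (55.9), 'v', 31) ('mid', 49, 'y', (-25.5), (25.4), 'x', (51.1), 'z', (30.0), 'v', 41)
220 ('hi', 82, 'y', (-28.6), (28.4), 'x', (56.6), 'z', (55.9), 'v', 30) ('mid', 177, 'y', (-25.5), (25.4), 'x', (48.2), 'z', (26.3), 'v', 84)
226 ('hi', 86, 'y', (-28.9), (29.0), 'x', (55.1), 'z', (55.5), 'v', 31) ('mid', 172, 'y', (-25.5), (25.2), 'x', (48.1), 'z', (32.2), 'v', 84)
232 ('hi', 222, 'y', (-29.1), (28.7), 'x', (48.3), 'z', (38.4), 'v', 83) ('mid', 32, 'y', (-6.2), (5.8), 'x', (45.5), 'z', (29.8), 'v', 42)
238 ('hi', 219, 'y', (-28.7), (28.8), 'x', (48.2), 'z', (43.5), 'v', 83) ('mid', 43, 'y', (-6.2), (5.9), 'x', (43.7), 'z', (29.8), 'v', 42)
244 ('hi', 262, 'y', (-28.9), (29.1), 'x', (48.1), 'z', (47.9), 'v', 83)
250 ('hi', 258, 'y', (-29.0), (28.7), 'x', (48.1), 'z', (52.2), 'v', 83)
256 ('hi', 258, 'y', (-29.2), (28.4), 'x', (47.8), 'z', (55.3), 'v', 106)
```

The caddy hasn't slipped in the grip. The flange is on the strip and it went down about 14.4 mm to a hard stop, so it's seated. I relieve the press, then open.

>>> {"op": "arm_command", "data": {
  "turn": [
    [0,0,0],
    [0,0,0],
    [0,0,0]
  ],
  "xyz": [
    [-0.01,0,-0.03],
    [0,0,-0.03],
    [0,0,0]
  ],
  "claw": [0,0,0]
}}

```text
time_s: 11.9
position: [0.594, 0.1863, 0.113]
tool_rot: [[-0.282, 0.959, 0.004], [0.959, 0.282, 0.002], [0.001, 0.004, -1.0]]
ft_force: [-0.7, -1.0, 11.4]
grip_width: 0.0091
gripper_force: 62.9
```

>>> {"op": "arm_command", "data": {
  "turn": [
    [0,0,0],
    [0,0,0],
    [0,0,0],
    [0,0,0],
    [0,0,0],
    [0,0,0],
    [0,0,0],
    [0,0,0]
  ],
  "xyz": [
    [0,0,0],
    [0,0,0],
    [0,0,0],
    [0,0,0],
    [0,0,0],
    [0,0,0],
    [0,0,0],
    [0,0,0]
  ],
  "claw": [20,60,60,60,60,60,60,60]
}}

```text
time_s: 12.7
position: [0.5932, 0.1855, 0.1108]
tool_rot: [[-0.282, 0.959, -0.0], [0.959, 0.282, -0.0], [-0.0, -0.0, -1.0]]
ft_force: [-0.4, 0.2, 0.8]
grip_width: 0.0597
gripper_force: 0.0
```

>>> {"op": "arm_command", "data": {
  "turn": [
    [0,0,0],
    [0,0,0],
    [0,0,0],
    [0,0,0],
    [0,0,0],
    [0,0,0],
    [0,0,0],
    [0,0,0],
    [0,0,0]
  ],
  "xyz": [
    [0,0,-0.2],
    [0,0,-0.5],
    [0,0,-0.7],
    [-0.2,0,-0.7],
    [-0.7,0,-0.5],
    [-0.8,0,0],
    [-0.8,0,0],
    [-0.5,0,0],
    [0,0,0]
  ],
  "claw": [60,60,60,60,60,60,60,60,60]
}}

```text
time_s: 13.6
position: [0.6362, 0.0384, 0.2412]
tool_rot: [[-0.278, 0.96, 0.001], [0.96, 0.278, -0.001], [-0.001, 0.0, -1.0]]
ft_force: [-0.6, 0.6, -0.0]
grip_width: 0.0595
gripper_force: 0.0
```

```bash
python3 - <<'E'
from h import *
L=[]
for n in("wrist","scene"):
    im,d,c=grab(n); np.savez(n+"4.npz",im=im,d=d,K=c[0],R=c[1],t=c[2]); L.append(cv2.resize(im,(400,300),interpolation=cv2.INTER_AREA))
    a=np.radians(106.4); X=np.array([np.cos(a),np.sin(a),0]); Y=np.array([-np.sin(a),np.cos(a),0]); W=pts(d,c); q=W-np.array([.5805,.2265,0])
    x,y,z=(q@X)*1000,(q@Y)*1000,W[...,2]*1000
    for nm,m in(("uptop",(x>10)&(x<50)&(abs(y)<30)&(z>160)),("plate",(x>-60)&(x<-15)&(abs(y)<9)&(z>120)&(z<165)),("flange",(x>-5)&(x<1)&(abs(y)<16)&(z>135)&(z<158))): print(n,nm,m.sum(),[np.median(k[m]).round(1) for k in(x,y,z)] if m.any() else 0)
s=env.observe(); print(s["position"],s["ft_force"].round(1))
cv2.imwrite("pics/c4.png",cv2.hconcat(L))
E
```

```text
wrist uptop 0 0
wrist plate 0 0
wrist flange 0 0
scene uptop 120 [np.float64(30.6), np.float64(-13.9), np.float64(169.0)]
scene plate 1 [np.float64(-16.2), np.float64(-4.9), np.float64(151.5)]
scene flange 17 [np.float64(-2.2), np.float64(-12.3), np.float64(152.9)]
[0.63546786 0.0414856  0.24135053] [-0.2  0.8  0.6]
```

View pics/c4.png

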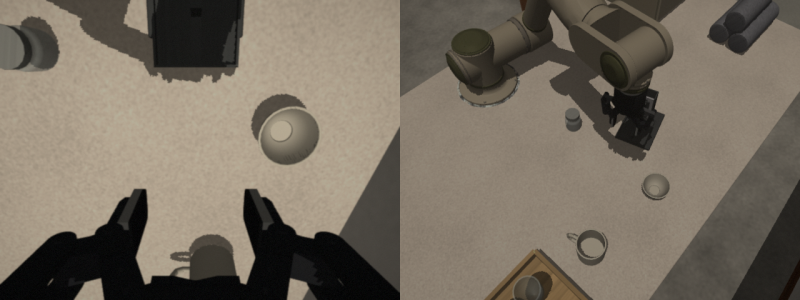

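The arm still hides the caddy. Mug, bowl and jar are undisturbed. I back off further for a check.

>>> {"op": "arm_command", "data": {
  "turn": [
    [0,0,0],
    [0,0,0],
    [0,0,0],
    [0,0,0],
    [0,0,0],
    [0,0,0],
    [0,0,0],
    [0,0,0]
  ],
  "xyz": [
    [-0.5,-0.5,0],
    [-0.7,-0.7,0],
    [-0.7,-0.7,0],
    [-0.7,-0.7,0],
    [-0.7,-0.7,0],
    [-0.7,-0.7,0],
    [-0.3,-0.3,0],
    [0,0,0]
  ],
  "claw": [60,60,60,60,60,60,60,60]
}}

```text
time_s: 14.5
position: [0.4891, -0.2264, 0.2413]
tool_rot: [[-0.28, 0.96, 0.0], [0.96, 0.28, -0.001], [-0.001, 0.0, -1.0]]
ft_force: [-0.2, -0.3, -0.3]
grip_width: 0.0602
gripper_force: 0.0
```

```bash
python3 - <<'E'
from h import *
L=[]
a=np.radians(106.4); X=np.array([np.cos(a),np.sin(a),0]); Y=np.array([-np.sin(a),np.cos(a),0])
for n,(u,v) in(("top",(150,170)),("scene",(310,110))):
    im,d,c=grab(n); L.append(cv2.resize(im[v:v+150,u:u+200],(400,300)))
    W=pts(d,c); q=W-np.array([.5805,.2265,0]); x,y,z=(q@X)*1000,(q@Y)*1000,W[...,2]*1000
    for nm,m in(("uptop",(x>10)&(x<50)&(abs(y)<30)&(z>160)),("plate",(x>-60)&(x<-15)&(abs(y)<9)&(z>120)&(z<165)),("tray",(x>-110)&(x<-10)&(abs(y)>15)&(abs(y)<40)&(z>50)&(z<100))): print(n,nm,m.sum(),[np.median(k[m]).round(1) for k in(x,y,z)] if m.any() else 0)
cv2.imwrite("pics/c5.png",cv2.hconcat(L))
E
```

```text
top uptop 230 [np.float64(32.6), np.float64(-0.6), np.float64(170.5)]
top plate 240 [np.float64(-37.4), np.float64(1.6), np.float64(147.7)]
top tray 1186 [np.float64(-65.7), np.float64(18.2), np.float64(72.7)]
scene uptop 191 [np.float64(30.5), np.float64(-0.2), np.float64(169.4)]
scene plate 132 [np.float64(-37.8), np.float64(-2.8), np.float64(149.1)]
scene tray 944 [np.float64(-60.4), np.float64(-15.5), np.float64(73.5)]
```

View pics/c5.png

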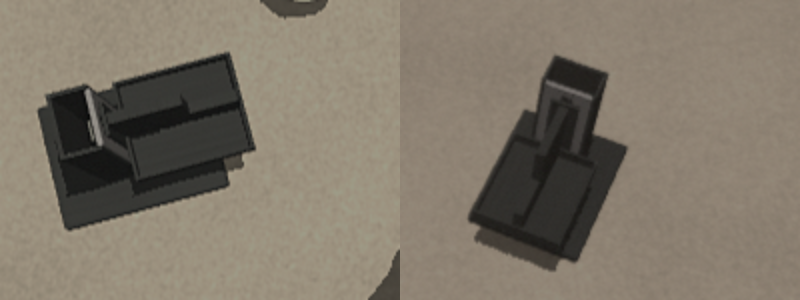

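The caddy hangs straight and level on the upright. Its plate top is at 148–149 mm, and 149 is what the seated height should give.

```bash
python3 -c "
from rig import env
print(env.close_job())"
```

```text
the job is handed in; nothing more can be done
None
```

The caddy hangs level on the upright, pressed about 14.5 mm down to a hard stop with the lock slide driven about 9 mm (judged from force and travel, as the slide can't be seen); it is released, the mug, bowl and jar were not touched, and the job is handed in at about 15 s.

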